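# Line up a new phone screen over the opened phone

## Task

Get the opened phone ready for its new screen: lay the safety ruler flat on the holder's plate with a long edge flush along the phone's free long side, middle to middle, as the line-up guide, and let go of it. Then lift the new screen out of its tray by the suction lifter's orange T-handle, bring it over the phone the right way round (earpiece end to earpiece end) and finish while still holding it there, still and level, squarely over the phone with its underside about 3 cm above it. Do not let the screen touch the phone or its holder or tip steeply, and leave the bottle, screwdriver and screw dish where they are.

Things in the scene. Friction and masses are not known exactly. Their poses are not given: they have to be found in the camera images.
- holder: Fixed aluminium holder plate on the table, 8 mm thick, 160 (x) by 212 mm (y), with an opened phone (74 x by 160 y by 9 mm) clamped at its short ends by dark jaws 14 mm above the plate. Origin on the table under the phone's centre; y to the phone's camera and earpiece end. The plate spans x -105 to +55 mm: the bare strip, 68 mm wide, on the phone's -x side (towards the robot) takes the ruler.
- phone_top (a point): Centre of the phone's upper rim plane, 17 mm above the table; axes as the holder's.
- phone_earpiece_end (a point): Middle of the phone's earpiece end (+y end, where the two camera lenses are) at the upper rim plane, 80 mm from phone_top, towards the robot's left; the clamp's steel thumbscrew is at the other end; axes as the holder's.
- phone_side (a point): Middle of the phone's free long side (-x side), where its straight steel flank meets the plate (8 mm above the table); the flank rises 9 mm above the plate. Axes as the holder's: y along the flank, x into the phone.
- ruler_grip (a point): Centre of the loose safety ruler (about 150 g): aluminium strip 50 (x) by 200 (y) by 4 mm lying flat, with an upright red grip ridge along its middle, 12 mm thick (x), 130 long (y), 4 to 34 mm above the underside. Site: ridge centre, 19 mm above the underside, 25 mm from both long edges; y along the ruler. Either edge serves. It slides on the plate at 1 to 2 N.
- ruler: The safety ruler as a whole; origin at the centre of its underside, axes as ruler_grip.
- tray: Fixed grey plastic tray, 106 mm (x) by 190 mm (y), 12 mm high with 5 mm walls and a 5 mm floor, in which the new screen lies. Origin at the centre of its underside.
- screen_grip (a point): Centre of the orange T-handle bar, 14 (x) by 64 (y) by 16 mm high, of the suction lifter firmly stuck on the new screen (about 110 g in all, balanced under the handle), 48 mm above the screen's underside. Below it a grey stem 16 mm thick and a pale rubber cup 52 mm wide. Screen: black glass 70 (x) by 150 (y) by 4 mm, lying flat. y points to its earpiece end.
- screen_earpiece_end (a point): Middle of the screen's earpiece end (pale earpiece slot 24 mm by 4 mm in the glass), on its top face, 75 mm from the screen's centre along y. It starts pointing roughly to the robot's left, within 30 degrees.
- screen: The new screen with its lifter as a whole; origin at the centre of the screen's underside, axes as screen_grip.
- bottle: Bystander: white cleaning-fluid bottle with blue cap, 40 mm wide, 105 mm high. Origin at its foot.
- driver: Bystander: yellow-handled screwdriver, 150 mm long, lying on the mat.
- dish: Bystander: small steel screw dish, 66 mm wide, 16 mm high. Origin at its foot.

How it is judged:
On the way, in this order (a step that is already met when the one before it is completed fails the run):
1. the ruler lies flat on the plate, flush along the phone's free side, and is let go (x of ruler_grip in the frame of phone_side between -0.0275 and -0.022 m and y of ruler_grip in the frame of phone_side between -0.03 and 0.03 m and z of ruler_grip in the frame of phone_side between 0.016 and 0.022 m and angle between the y axis of ruler_grip and the y axis of phone_side, either way round below 0.02 rad and angle between ruler_grip's own z axis and vertical below 0.03 rad and contact force between ruler and the fingers below 0.1 N), for 0.3 s.
2. the screen is lifted clear of its tray by the fingers (contact force between screen and the fingers above 0.5 N and contact force between screen and tray below 0.05 N and contact force between screen and holder below 0.05 N and contact force between screen and ruler below 0.05 N and height (world z) of screen_grip above 0.08 m), for 0.2 s.
At the end, for the whole second after the job is handed in: Ruler let go, flat on the plate, edge within 2.5 mm of the phone's side and 0.02 rad of parallel, middles within 30 mm. Screen at rest, held by the fingers alone, level within 0.07 rad, 15-50 mm above the rim, centre within 12 mm of the phone's, earpiece end within 17 mm of the phone's (all of step 1 and contact force between screen and the fingers above 0.5 N and contact force between screen and tray below 0.05 N and contact force between screen and holder below 0.05 N and contact force between screen and ruler below 0.05 N and z of screen_grip in the frame of phone_top between 0.063 and 0.098 m and horizontal distance between screen_grip and phone_top below 0.012 m and horizontal distance between screen_earpiece_end and phone_earpiece_end below 0.017 m and angle between screen_grip's own z axis and vertical below 0.07 rad and linear speed of screen below 0.02 m/s and angular speed of screen below 0.15 rad/s and linear speed of ruler below 0.01 m/s); the arm keeps its last pose, push and grip.
It fails at once if the screen touches the phone or its holder (contact force between screen and holder above 0.5 N).
It fails at once if the screen is tipped steeply (over 20 degrees) (angle between screen_grip's own z axis and vertical above 0.35 rad).
It fails at once if the bottle, screwdriver or dish is disturbed (moved over 20 mm) (distance of any of bottle, driver, dish from where it was at the start of the episode above 0.02 m).
It also fails if it takes over 61 s, if anything falls off the work surface, if the arm or the gripper's body presses on something with over 40 N, if the wrist force passes 120 N, or if a joint passes its speed limit or range.

## Robot

A 7-joint arm with a two-finger parallel gripper is mounted at the origin on the work surface. World frame = base frame: x ahead of the robot, y to its left, z up, the work surface at z = 0. Lengths are in m, angles in rad, forces in N, time in s.
With the tool pointing down it reaches from about 0.425 to 0.925 m from the base axis. Payload 6.8 kg.
Tool frame: the origin (TCP) lies midway between the tips of the shut fingers; the grasp point (between the pads) lies r.grasp_offset behind it (r.grasp_offset is the distance from the TCP to the grasp point, in m); z points along the fingers, y is the direction in which the jaws open and shut (so a half turn about z gives the same grasp; the last joint's range is limited). The gripper opens to 85 mm and grips with 20 to 120 N. Pads are 22 mm wide; open, the fingers measure 114 mm over their backs; the gripper's body (76 mm by 85 mm) begins 54 mm behind the grasp point. The pads swing forward as they close: fully open they stand 13 mm farther back than shut.
Start: joints at [1.062, 0.477, 0.022, 1.555, -0.011, 1.109, -0.083], TCP at [0.263, -0.622, 0.231] pointing down, gripper open.
Joint ranges: [-2.96, 2.96], [-0.34, 2.1], [-1.41, 1.46], [0.24, 2.44], [-1.37, 4.51], [0.17, 1.92], [-2.96, 2.96]. Speed limits (rad/s): [2.39, 2.39, 3.14, 3.14, 3.14, 3.14, 3.14].

## Interface

Orientations are given as a rotation vector (axis times angle).
In Python, from bench import r gives the robot as it stands. The module is installed in compiled form; this text tells all that it offers.
- The arm moves only by the tool send_rows, never from a script. Its argument "moves" is one flat list of numbers, 4 for each row, row after row: the shift along the tool's x, y, z in mm, then the turn about the tool's z in degrees. A call has 1 to 8 rows; each row is the pose to reach, as a shift and turn from the pose commanded when the call began, along the tool's axes at that moment; what a row does not reach only later rows make up. A row lasts 1/8 s, in which the tool goes at most 62.5 mm and 10.7 degrees, less where a joint would pass 70% of its speed; a pose out of reach is approached as far as the arm can. A call with a gripper value outside its range is refused whole. "hand" is the closure, from 0 (fully open) to 1 (shut), set as the call begins (left out, the last holds). The fingers move at their own pace and stop on an object; "newtons" is the grip in N (left out, the last holds). Time passes only in rows, so rows that repeat a pose let the fingers close. It gives the time, the measured TCP pose, the force and the opening at its end, in the units of the state.
- r.get_obs(): the state, without advancing time (a new reading comes with each control period).
- r.grab_frame(name): name is "scene" or "side" or "wrist"; returns a dict with "img" (420x560x3 uint8, red, green, blue), "mtx" (3x3 intrinsics, pixels), "world_to_cam" (4x4, takes a point from world to camera coordinates). Camera axes: x right, y up, looking along -z (the intrinsics and any distortion apply to the point x, -y, -z); pixel columns grow to the right and rows downward; lengths in m; the calibration is good to about 2 mm. The wrist camera is an equidistant fisheye: a pixel r from the principal point sees the ray r / f radians off the axis. A picture is of the moment at which its call begins. There is no depth.
- r.hand_in(): hands the job in, once; it reports no verdict.
The state is a dict: "clock": time; "joints": joint angles; "qvel": joint speeds; "tau": joint torques, N m; "tcp_pos": TCP position; "orientation": TCP orientation; "contact_force": force on the tool from outside, world axes, zero at the start; "moment": the same for the moment, N m; "grip_width": finger opening in m.
Only numpy, scipy, OpenCV 4.12 (cv2) and the standard library are available. Lean on these libraries where they do the work, as an engineer would, in place of code of your own. Each camera call takes 0.05 s, during which the arm holds its last target.

## Working session

There is one attempt and no reset: what is moved stays moved. The work goes in short steps, Python scripts to look and compute and a tool call to move; the robot and the scene stay as the last step left them, time stands still between calls to the robot, and variables do not carry over. Pictures are saved under pics/ and viewed, and the job is handed in when it is done.

Besides the shell and the picture viewer there is one more tool, called after ">>>" as name(argument=value, ...) on one line, values as JSON. send_rows: Moves the arm, as the interface text tells. Its arguments: {"type":"object","properties":{"moves":{"type":"array"},"hand":{"type":"number"},"newtons":{"type":"number"}},"required":["moves"]}

```bash
mkdir -p pics
python3 - <<'E'
from bench import r
import cv2,numpy as np,pickle
o=r.get_obs();print(o, r.grasp_offset)
for n in ["scene","side","wrist"]:
    f=r.grab_frame(n);pickle.dump(f,open(f'pics/{n}0.pkl','wb'))
    cv2.imwrite(f'pics/{n}0.png',f['img'][:,:,::-1]);print(n,f['mtx'],f['world_to_cam'],f.keys())
E
```

```text
{'clock': 0.0, 'joints': array([ 1.06191139,  0.47779864,  0.02236815,  1.55645228, -0.01148225,
        1.10928742, -0.08308587]), 'qvel': array([-0.00054146,  0.00161986,  0.00059386,  0.00080352,  0.00036404,
        0.0012046 , -0.00074151]), 'tau': array([-4.90156999e-04, -5.96455801e+01,  1.60725642e+00, -2.81198180e+01,
        1.23822250e-02,  9.29090835e-03,  5.05998980e-05]), 'tcp_pos': array([ 0.26308135, -0.62098297,  0.2303269 ]), 'orientation': array([-3.07701284e+00, -6.25028210e-01,  8.17701033e-04]), 'contact_force': array([ 0.2797703 , -0.26994125,  0.75014287]), 'moment': array([-0.02503912, -0.04121285, -0.00878273]), 'grip_width': 0.08568809892553818} 0.0187
scene [[399.35939061   0.         278.55244247]
 [  0.         399.35939061 206.98456452]
 [  0.           0.           1.        ]] [[ 7.03913695e-01  7.10284759e-01 -1.03486414e-03 -4.79016591e-01]
 [-4.55399183e-01  4.52431518e-01  7.66757658e-01  2.10799243e-01]
 [ 5.45084483e-01 -5.39259940e-01  6.41935840e-01 -1.28857539e+00]
 [ 0.00000000e+00  0.00000000e+00  0.00000000e+00  1.00000000e+00]] dict_keys(
[... 154 characters left out ...]
       ]] [[-0.77422636 -0.63289346  0.00440579  0.50482502]
 [ 0.44856051 -0.54379202  0.70928394 -0.31363614]
 [-0.44650533  0.55112259  0.70490913 -0.72995148]
 [ 0.          0.          0.          1.        ]] dict_keys(['img', 'mtx', 'world_to_cam'])
wrist [[325.1922621    0.         280.43086245]
 [  0.         325.1922621  212.39196628]
 [  0.           0.           1.        ]] [[ 3.90648897e-01 -9.20539460e-01 -7.36205056e-04 -6.73142232e-01]
 [ 8.76125301e-01  3.72046063e-01 -3.06571663e-01  4.02653025e-02]
 [ 2.82485215e-01  1.19116874e-01  9.51847295e-01 -3.79498764e-01]
 [ 0.00000000e+00  0.00000000e+00  0.00000000e+00  1.00000000e+00]] dict_keys(['img', 'mtx', 'world_to_cam'])
```

View pics/scene0.png

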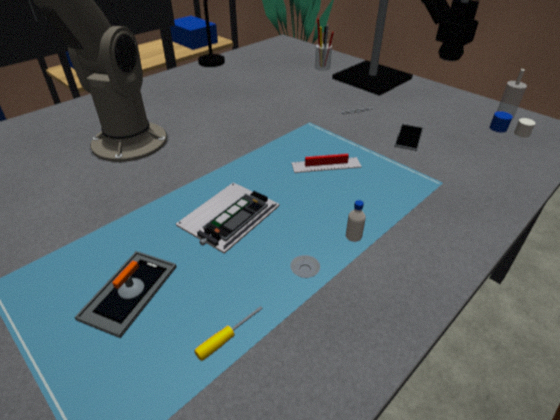

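View pics/side0.png

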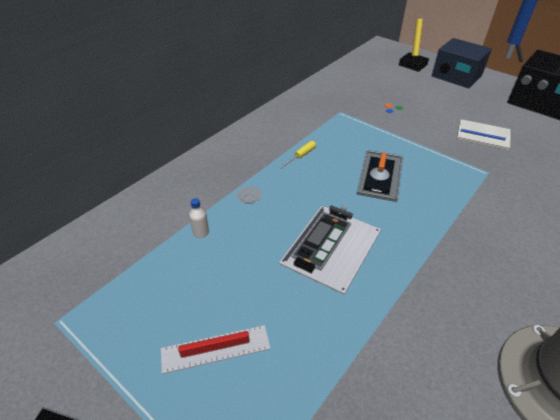

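View pics/wrist0.png

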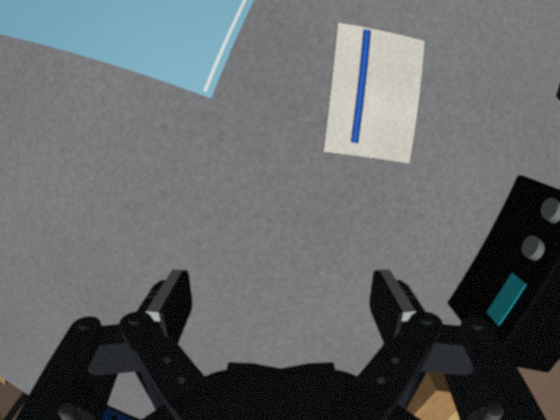

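The scene picture shows the ruler (red ridge about 327,160), the holder (228,215), the tray with the orange handle (127,285), and the bottle, dish and driver on the side away from the robot. The side picture shows the same objects from the other direction. I'll enlarge crops to measure.

```bash
cat > h.py <<'E'
import numpy as np,cv2,pickle
def ray(f,u,v,fish=False):
    K=f['mtx'];T=f['world_to_cam'];R=T[:3,:3];c=-R.T@T[:3,3]
    x=(u-K[0,2])/K[0,0];y=(v-K[1,2])/K[1,1]
    if fish:
        th=np.hypot(x,y);s=np.sin(th)/th if th>1e-9 else 1
        d=np.array([x*s,-y*s,-np.cos(th)])
    else: d=np.array([x,-y,-1.])
    return c,R.T@d
def pz(f,u,v,z,fish=False):
    c,d=ray(f,u,v,fish);t=(z-c[2])/d[2];return c+t*d
def proj(f,p,fish=False):
    K=f['mtx'];T=f['world_to_cam'];q=T[:3,:3]@np.array(p)+T[:3,3];x,y,z=q[0],-q[1],-q[2]
    if fish:
        rr=np.hypot(x,y);th=np.arctan2(rr,z);s=th/rr if rr>1e-9 else 1;x*=s;y*=s
    else: x/=z;y/=z
    return K[0,0]*x+K[0,2],K[1,1]*y+K[1,2]
def crop(f,name,u0,v0,w,h,k):
    im=cv2.resize(f['img'][v0:v0+h,u0:u0+w,::-1],None,fx=k,fy=k,interpolation=cv2.INTER_CUBIC)
    for i in range(0,w,10): 
        cv2.line(im,(i*k,0),(i*k,6 if (u0+i)%50 else 15),(0,255,255),1)
        if i%20==0: cv2.putText(im,str(u0+i),(i*k,25),0,.35,(0,255,255),1)
    for i in range(0,h,10): 
        cv2.line(im,(0,i*k),(6,i*k),(0,255,255),1)
        if i%20==0: cv2.putText(im,str(v0+i),(8,i*k+4),0,.35,(0,255,255),1)
    cv2.imwrite(name,im)
E
python3 - <<'E'
from h import *
s=pickle.load(open('pics/side0.pkl','rb'));c=pickle.load(open('pics/scene0.pkl','rb'))
crop(s,'pics/s_ruler.png',150,310,130,70,6)
crop(s,'pics/s_hold.png',270,190,120,110,5)
crop(s,'pics/s_tray.png',350,140,60,65,8)
crop(c,'pics/c_ruler.png',280,135,90,50,8)
crop(c,'pics/c_hold.png',170,175,120,80,6)
crop(c,'pics/c_tray.png',70,240,120,100,6)
E
```

```text
(no output)
```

View pics/s_ruler.png

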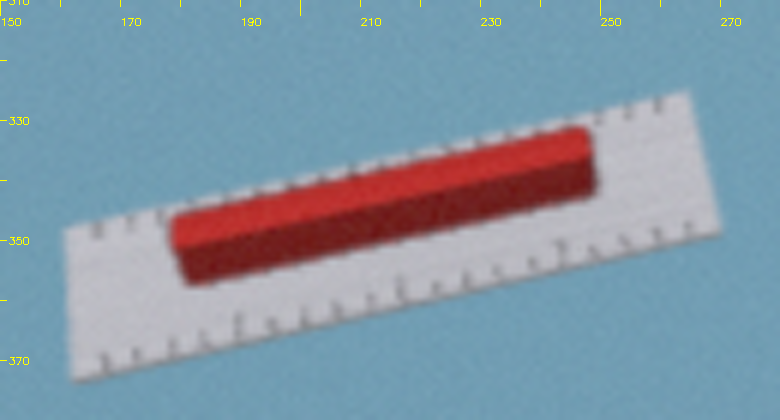

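View pics/s_hold.png

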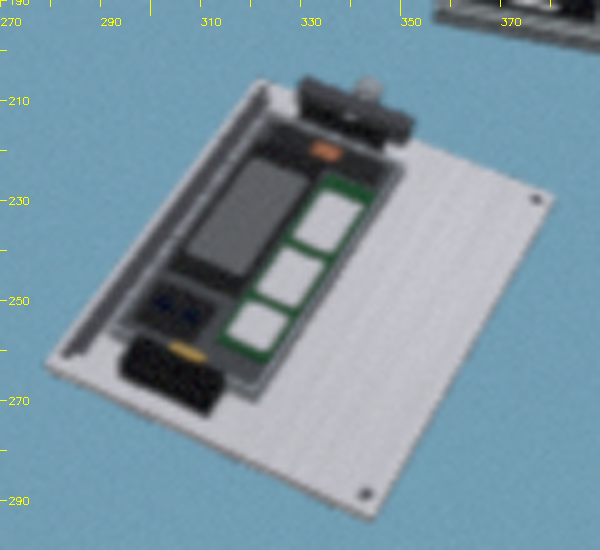

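View pics/s_tray.png

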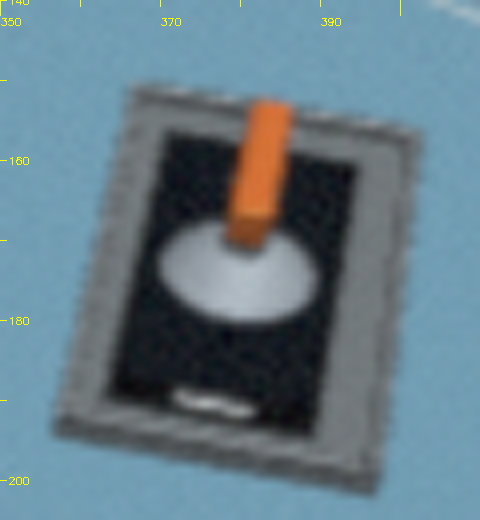

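View pics/c_ruler.png

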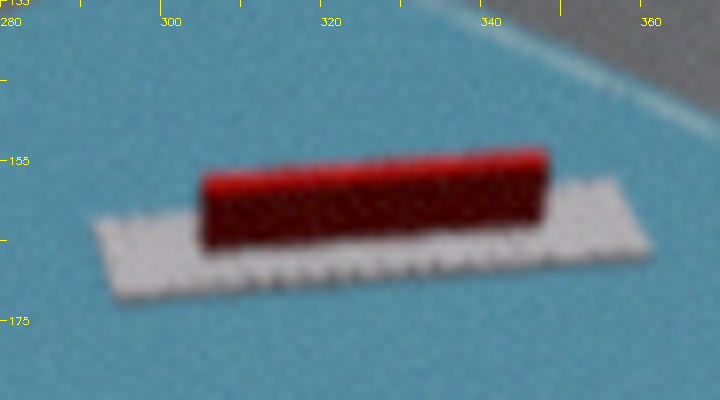

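View pics/c_hold.png

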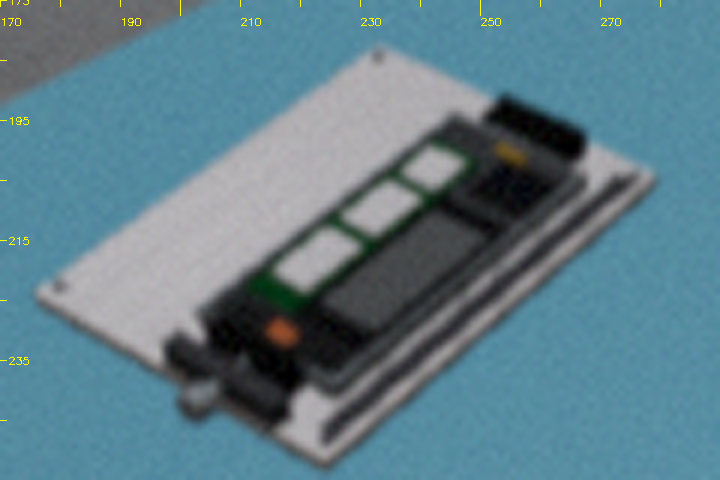

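View pics/c_tray.png

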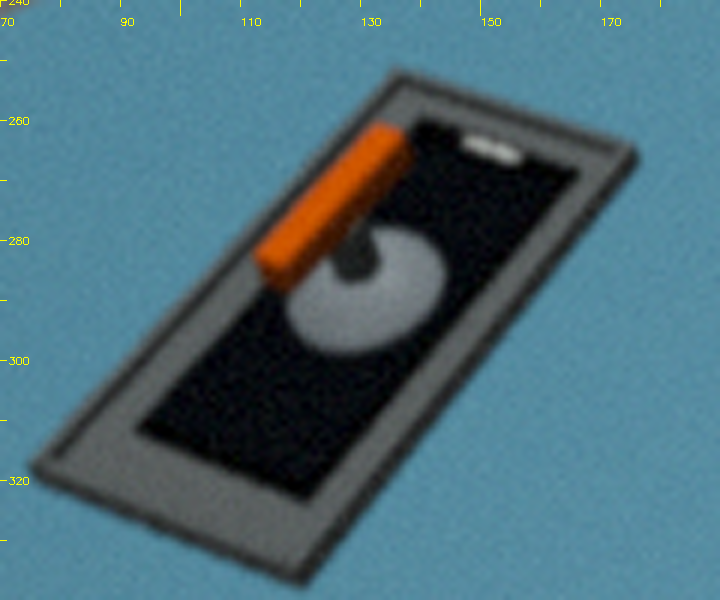

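```bash
cat > fit.py <<'E'
from h import *
from scipy.optimize import least_squares
def fit(obs,x0):
    # obs: list of (frame,fish,[(u,v)],[(X,Y,Z)])
    def res(p):
        c,s=np.cos(p[2]),np.sin(p[2]);o=[]
        for f,fi,uv,P in obs:
            for (u,v),(X,Y,Z) in zip(uv,P):
                a=proj(f,(p[0]+c*X-s*Y,p[1]+s*X+c*Y,Z),fi);o+=[a[0]-u,a[1]-v]
        return np.array(o)
    q=least_squares(res,x0,loss='soft_l1');return q.x,np.round(res(q.x),1)
E
python3 - <<'E'
from fit import *
S=pickle.load(open('pics/side0.pkl','rb'));C=pickle.load(open('pics/scene0.pkl','rb'))
def sc(L,u0,v0,k): return [(u0+(a+.5)/k-.5,v0+(b+.5)/k-.5) for a,b in L]
# holder
P=[(-.105,.106,.008),(.055,.106,.008),(.055,-.106,.008),(-.105,-.106,.008)]
s=sc([(373,520),(45,365),(260,80),(553,197)],270,190,5)
c=sc([(380,45),(655,175),(325,462),(37,290)],170,175,6)
for n,o in (('both',[(S,0,s,P),(C,0,c,P)]),('s',[(S,0,s,P)]),('c',[(C,0,c,P)])): print('holder',n,*fit(o,[.6,0,0]))
# ruler; ends: left in side = ?
R=[(-.025,.1,.004),(.025,.1,.004),(.025,-.1,.004),(-.025,-.1,.004)]
s=sc([(65,228),(690,92),(720,231),(72,380)],150,310,6)
c=sc([(93,220),(118,298),(652,253),(615,180)],280,135,8)
print([pz(S,*a,.004)[:2].round(4) for a in s],[pz(C,*a,.004)[:2].round(4) for a in c])
# tray outer top corners z .012
s=sc([(130,90),(422,130),(375,490),(55,432)],350,140,8)
c=sc([(395,68),(637,155),(303,583),(35,465)],70,240,6)
print('tray',[pz(S,*a,.012)[:2].round(4) for a in s],[pz(C,*a,.012)[:2].round(4) for a in c])
s=sc([(165,130),(357,165),(315,437),(108,398)],350,140,8)
c=sc([(418,122),(580,172),(308,500),(135,430)],70,240,6)
print('glass',[pz(S,*a,.009)[:2].round(4) for a in s],[pz(C,*a,.009)[:2].round(4) for a in c])
E
```

```text
holder both [0.53033031 0.00105933 0.1530567 ] [ 0.2 -0.3 -0.2 -0.4 -0.3 -0.5  0.8 -0.2  0.1 -0.6  0.7 -0.5  0.2 -0.5
 -0.3 -0.1]
holder s [0.53001548 0.00202278 0.15404026] [ 0.1  0.1 -0.3 -0.1 -0.5 -0.2  0.7  0.1]
holder c [ 5.31175467e-01 -8.75100429e-05  1.52256987e-01] [ 0.  -0.3  0.6 -0.1 -0.1 -0.1 -0.5  0.3]
[array([0.613, 0.409]), array([0.4925, 0.2488]), array([0.4535, 0.2794]), array([0.5729, 0.4388])] [array([0.4527, 0.2787]), array([0.4941, 0.2487]), array([0.6124, 0.4085]), array([0.5732, 0.4386])]
tray [array([ 0.6305, -0.3606]), array([ 0.537, -0.407]), array([ 0.4597, -0.2269]), array([ 0.5531, -0.1852])] [array([ 0.4633, -0.2387]), array([ 0.5641, -0.1986]), array([ 0.6396, -0.3691]), array([ 0.5401, -0.4092])]
glass [array([ 0.61  , -0.3517]), array([ 0.5466, -0.3776]), array([ 0.4879, -0.2402]), array([ 0.5499, -0.2136])] [array([ 0.4909, -0.2456]), array([ 0.5539, -0.2166]), array([ 0.6111, -0.3532]), array([ 0.5472, -0.3803])]
```

Holder fit: centre (0.530, 0.001), yaw 0.153. Ruler centre is about (0.533, 0.344) with its y axis at 53°. The screen is about (0.550, -0.297), yaw 0.40. The sizes agree with those given. Next comes a look with the wrist camera over the holder.

```bash
cat > plan.py <<'E'
import numpy as np,sys
from scipy.spatial.transform import Rotation as Ro
from bench import r
def plan(x,y,z,head,show=True):
    o=r.get_obs();R=Ro.from_rotvec(o['orientation']).as_matrix();p=o['tcp_pos']
    d=R.T@(np.array([x,y,z])-p)*1000
    h=np.degrees(np.arctan2(R[1,1],R[0,1]))
    t=-((head-h+180)%360-180)
    print('t %.2f'%o['clock'],'tcp',p.round(4),'head %.2f'%h,'tilt',R[:,2].round(3),'F',o['contact_force'].round(2),'M',o['moment'].round(2),'w %.4f'%o['grip_width'],'j',o['joints'].round(2))
    print('MOVE',d.round(1),'turn %.1f'%t,'dist %.0f rows %.1f %.1f'%(np.linalg.norm(d),np.linalg.norm(d)/62.5,abs(t)/10.7))
if __name__=='__main__': plan(*map(float,sys.argv[1:5]))
E
python3 plan.py .46 -.1 .28 -20
```

```text
t 0.15 tcp [ 0.2632 -0.6211  0.2306] head -67.04 tilt [-0.001  0.001 -1.   ] F [ 0.11 -0.14  0.92] M [ 0.03 -0.03  0.05] w 0.0853 j [ 1.06  0.48  0.02  1.56 -0.01  1.11 -0.08]
MOVE [ 384.5 -403.1  -48.9] turn -47.0 dist 559 rows 8.9 4.4
```

>>> send_rows(moves=[50, -53, -6, -8, 100, -105, -13, -16, 140, -147, -18, -24, 182, -191, -23, -30, 224, -235, -28, -36, 266, -279, -34, -42, 308, -323, -40, -47, 345, -362, -44, -47], hand=0)

```text
clock: 1.15
tcp_pos: [0.4394, -0.1536, 0.2755]
orientation: [2.573, 1.802, 0.0]
contact_force: [0.7, -0.1, -0.3]
grip_width: 0.0852
```

```bash
python3 - <<'E'
from bench import r
from h import *
f=r.grab_frame('wrist');pickle.dump(f,open('pics/w1.pkl','wb'));cv2.imwrite('pics/w1.png',f['img'][:,:,::-1])
T=f['world_to_cam'];print(-T[:3,:3].T@T[:3,3])
E
python3 plan.py .533 .344 .15 -37
```

```text
[ 0.46560326 -0.07869848  0.41812476]
t 1.20 tcp [ 0.4427 -0.1447  0.2765] head -19.44 tilt [ 0.003  0.003 -1.   ] F [2.67 6.82 1.15] M [ 0.43 -0.12  0.04] w 0.0853 j [ 0.58  0.11 -0.42  1.96  0.05  1.08 -0.2 ]
MOVE [490.4 -77.8 128.4] turn 17.6 dist 513 rows 8.2 1.6
```

View pics/w1.png

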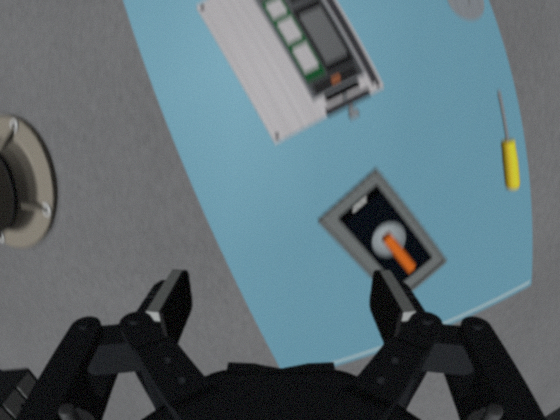

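>>> send_rows(moves=[50, -8, 8, 5, 105, -17, 20, 10, 165, -26, 38, 17.6, 225, -35, 56, 17.6, 285, -45, 74, 17.6, 345, -55, 90, 17.6, 400, -63, 104, 17.6, 440, -70, 114, 17.6])

```text
clock: 2.2
tcp_pos: [0.5238, 0.2845, 0.16]
orientation: [-2.817, -1.388, 0.001]
contact_force: [-0.4, 0.0, 0.7]
grip_width: 0.0857
```

```bash
python3 plan.py .533 .344 .15 -37
```

```text
t 2.20 tcp [0.5238 0.2845 0.16  ] head -37.53 tilt [-0.001  0.    -1.   ] F [-0.36  0.04  0.7 ] M [-0.01 -0.   -0.01] w 0.0857 j [-0.17  0.49 -0.58  1.79  0.32  0.96 -1.53]
MOVE [ 52.8 -28.9  10.1] turn -0.5 dist 61 rows 1.0 0.0
```

>>> send_rows(moves=[30, -16, 6, -0.5, 53, -29, 10, -0.5, 53, -29, 10, -0.5, 53, -29, 10, -0.5])

```text
clock: 2.7
tcp_pos: [0.5336, 0.3402, 0.1508]
orientation: [2.813, 1.397, -0.001]
contact_force: [1.1, -1.1, 0.0]
grip_width: 0.0853
```

```bash
python3 - <<'E'
from bench import r
from h import *
f=r.grab_frame('wrist');pickle.dump(f,open('pics/w2.pkl','wb'));cv2.imwrite('pics/w2.png',f['img'][:,:,::-1])
E
python3 plan.py .533 .344 .15 -37
```

```text
t 2.75 tcp [0.5338 0.3399 0.151 ] head -37.22 tilt [-0.    -0.001 -1.   ] F [0.17 0.26 0.19] M [ 0.04 -0.07  0.03] w 0.0853 j [-0.26  0.55 -0.56  1.7   0.34  0.99 -1.6 ]
MOVE [ 2.8 -3.2  1. ] turn -0.2 dist 4 rows 0.1 0.0
```

View pics/w2.png

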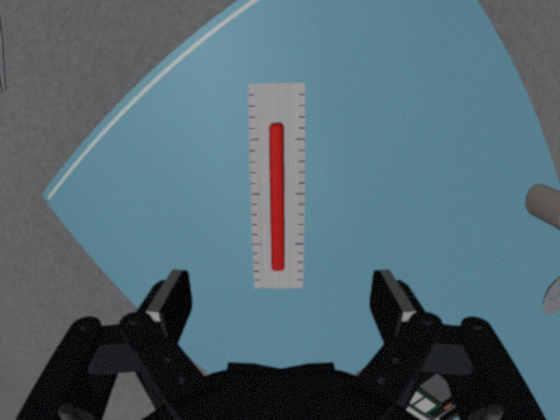

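The wrist view shows the ruler upright between the fingers, with corners near (248,83), (305,83), (303,288) and (254,288). I'll enlarge it to measure.

Run:
```python
from h import *
f=pickle.load(open('pics/w2.pkl','rb'))
a=dict(f);crop(f,'pics/w2c.png',235,75,85,225,2)
im=f['img']; 
top=cv2.resize(im[75:135,235:320,::-1],None,fx=6,fy=6,interpolation=3);bot=cv2.resize(im[255:300,235:320,::-1],None,fx=6,fy=6,interpolation=3)
cv2.imwrite('pics/w2d.png',np.vstack([top,bot]))
```

```text
(no output)
```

View pics/w2d.png

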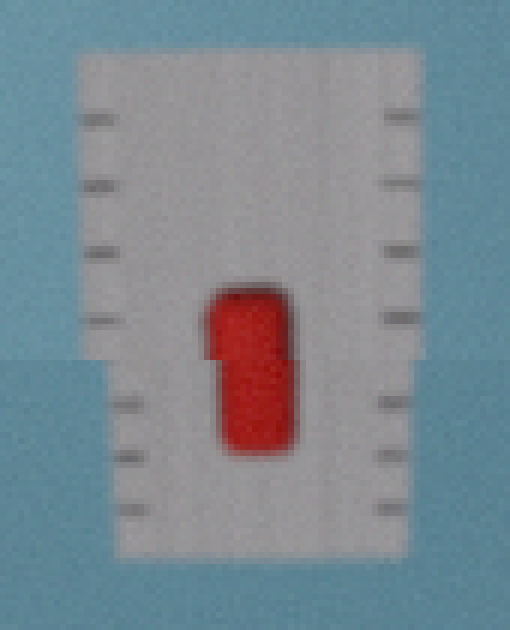

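```bash
python3 - <<'E'
from fit import *
f=pickle.load(open('pics/w2.pkl','rb'))
S=pickle.load(open('pics/side0.pkl','rb'));C=pickle.load(open('pics/scene0.pkl','rb'))
uv=[(247.8,83.3),(305.2,82.7),(302.6,287.5),(253.9,287.5)]
# tool x = ruler +y (53deg). image up= +y? left = tool -y? 
print([pz(f,*a,.004,True)[:2].round(4) for a in uv])
P=[(-.025,.1,.004),(.025,.1,.004),(.025,-.1,.004),(-.025,-.1,.004)]
x,e=fit([(f,1,uv,P)],[.533,.344,-.64]);print(x,np.degrees(x[2]),e)
ridge=[pz(f,277.3-.2,122,.034,True)[:2],pz(f,277.9,271,.034,True)[:2]];print(ridge,(ridge[0]+ridge[1])/2,np.linalg.norm(ridge[0]-ridge[1]))
E
python3 plan.py .533 .344 .012 -37
```

```text
[array([0.573 , 0.4407]), array([0.6131, 0.4108]), array([0.4932, 0.2504]), array([0.4531, 0.2808])]
[ 0.5331078   0.34570062 -0.64253549] -36.81457204876898 [ 0.  -0.  -0.   0.1 -0.2 -0.2  0.1  0. ]
[array([0.57314443, 0.39821219]), array([0.4947098 , 0.29411951])] [0.53392712 0.34616585] 0.13033525687172443
t 2.75 tcp [0.5338 0.3399 0.151 ] head -37.22 tilt [-0.    -0.001 -1.   ] F [0.17 0.26 0.19] M [ 0.04 -0.07  0.03] w 0.0853 j [-0.26  0.55 -0.56  1.7   0.34  0.99 -1.6 ]
MOVE [  2.9  -3.3 139. ] turn -0.2 dist 139 rows 2.2 0.0
```

```bash
python3 plan.py .5333 .3455 .011 -36.8
```

```text
t 2.75 tcp [0.5338 0.3399 0.151 ] head -37.22 tilt [-0.    -0.001 -1.   ] F [0.17 0.26 0.19] M [ 0.04 -0.07  0.03] w 0.0853 j [-0.26  0.55 -0.56  1.7   0.34  0.99 -1.6 ]
MOVE [  4.3  -3.9 140. ] turn -0.4 dist 140 rows 2.2 0.0
```

>>> send_rows(moves=[4.3, -3.9, 40, -0.4, 4.3, -3.9, 85, -0.4, 4.3, -3.9, 115, -0.4, 4.3, -3.9, 132, -0.4, 4.3, -3.9, 140, -0.4, 4.3, -3.9, 140, -0.4])

```text
clock: 3.5
tcp_pos: [0.5334, 0.3473, 0.0116]
orientation: [2.809, 1.408, 0.001]
contact_force: [0.4, 1.0, -0.2]
grip_width: 0.0852
```

```bash
python3 plan.py .5333 .3455 .011 -36.8
```

```text
t 3.50 tcp [0.5334 0.3473 0.0116] head -36.76 tilt [ 0.001  0.    -1.   ] F [ 0.36  0.95 -0.23] M [-0.01  0.02 -0.01] w 0.0852 j [-0.33  0.73 -0.48  1.77  0.47  0.76 -1.69]
MOVE [-1.5  1.   0.6] turn 0.0 dist 2 rows 0.0 0.0
```

>>> send_rows(moves=[0, 1, 0.5, 0, 0, 1, 0.5, 0, 0, 1, 0.5, 0, 0, 1, 0.5, 0, 0, 1, 0.5, 0, 0, 1, 0.5, 0, 0, 1, 0.5, 0, 0, 1, 0.5, 0], hand=1, newtons=50)

```text
clock: 4.5
tcp_pos: [0.534, 0.3469, 0.011]
orientation: [2.808, 1.408, 0.001]
contact_force: [-0.3, -1.3, 5.6]
grip_width: 0.0111
```

```bash
python3 plan.py .46 .0 .09 8.8
```

```text
t 4.50 tcp [0.534  0.3469 0.011 ] head -36.74 tilt [ 0.  0. -1.] F [-0.32 -1.34  5.61] M [-0.13  0.13 -0.01] w 0.0111 j [-0.33  0.73 -0.48  1.77  0.47  0.76 -1.69]
MOVE [-322.2  148.2  -79.1] turn -45.5 dist 363 rows 5.8 4.3
```

>>> send_rows(moves=[0, 0, -30, 0, -10, 5, -79, -4, -60, 28, -79, -12, -115, 53, -79, -20, -170, 78, -79, -28, -225, 104, -79, -36, -280, 129, -79, -42, -318, 146, -79, -45.5])

```text
clock: 5.5
tcp_pos: [0.459, 0.0013, 0.089]
orientation: [-2.045, -2.384, 0.003]
contact_force: [0.6, -0.4, -1.6]
grip_width: 0.0115
```

```bash
python3 plan.py .4651 -.0091 .045 8.77
```

```text
t 5.50 tcp [0.459  0.0013 0.089 ] head 8.76 tilt [-0.002 -0.001 -1.   ] F [ 0.56 -0.38 -1.58] M [ 0.01 -0.08  0.03] w 0.0115 j [ 0.5   0.44 -0.76  2.14  0.46  0.73 -0.41]
MOVE [-11.2   4.5  44. ] turn -0.0 dist 46 rows 0.7 0.0
```

>>> send_rows(moves=[-6, 2, 20, 0, -11, 4.5, 40, 0, -11, 4.5, 44, 0, -11, 4.5, 44, 0])

```text
clock: 6.0
tcp_pos: [0.4664, -0.0051, 0.0456]
orientation: [-2.044, -2.385, 0.0]
contact_force: [1.2, -0.0, -1.7]
grip_width: 0.0113
```

```bash
python3 plan.py .4651 -.0091 .045 8.77
python3 - <<'E'
from bench import r
from h import *
for n in ['wrist','side','scene']:
    f=r.grab_frame(n);pickle.dump(f,open(f'pics/{n}3.pkl','wb'));cv2.imwrite(f'pics/{n}3.png',f['img'][:,:,::-1])
    if n=='side': crop(f,'pics/s3c.png',260,185,140,120,5)
E
```

```text
t 6.00 tcp [ 0.4664 -0.0051  0.0456] head 8.80 tilt [-0.001  0.    -1.   ] F [ 1.18 -0.01 -1.73] M [0.05 0.02 0.  ] w 0.0113 j [ 0.45  0.52 -0.69  2.15  0.55  0.65 -0.47]
MOVE [-3.7 -1.8  0.6] turn 0.0 dist 4 rows 0.1 0.0
```

View pics/wrist3.png

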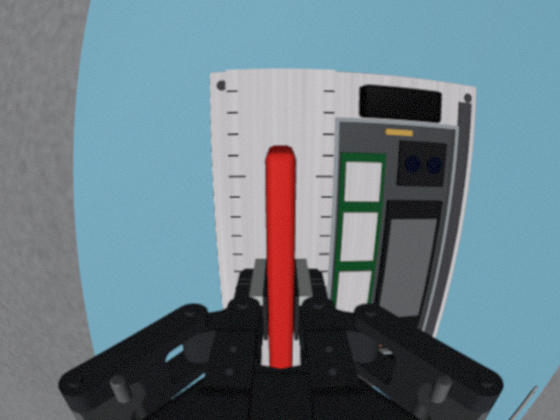

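View pics/s3c.png

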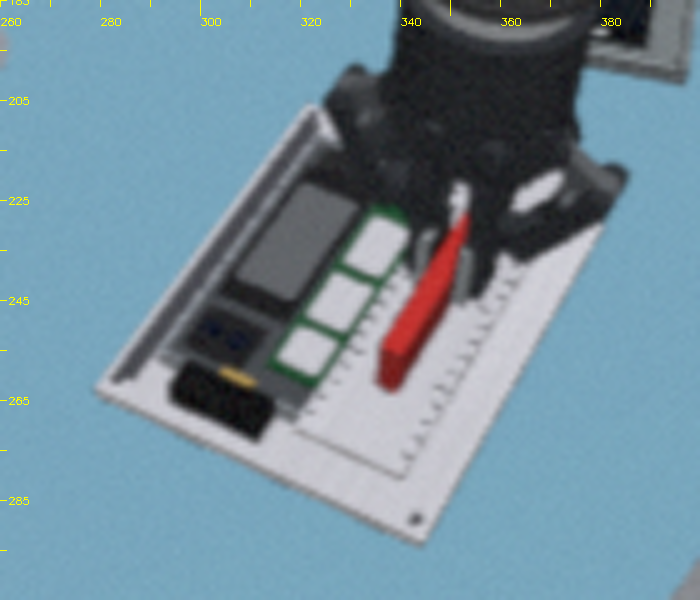

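Run:
```python
from h import *
f=pickle.load(open('pics/wrist3.pkl','rb'))
im=f['img'];cv2.imwrite('pics/w3c.png',cv2.resize(im[60:270,200:490,::-1],None,fx=2.7,fy=2.7,interpolation=3))
```

```text
(no output)
```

View pics/w3c.png

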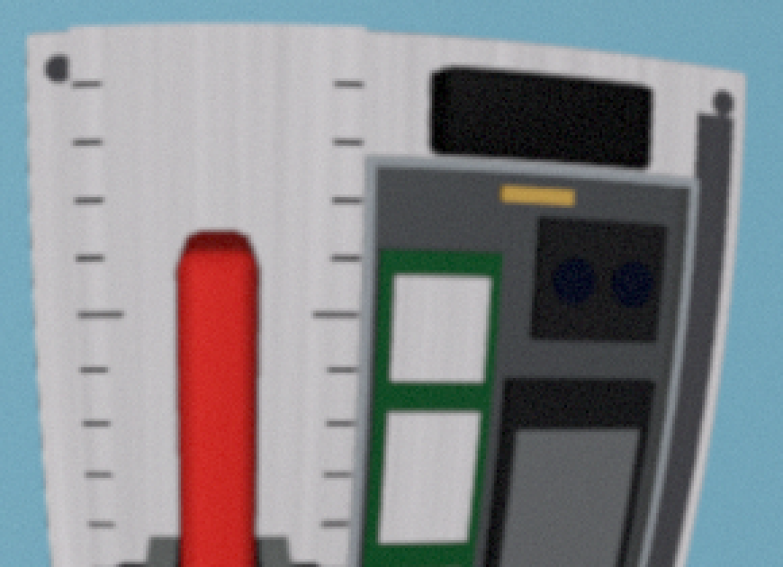

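Run:
```python
from fit import *
f=pickle.load(open('pics/wrist3.pkl','rb'))
P=[(-.105,.106,.008),(.055,.106,.008),(-.037,.08,.017),(.037,.08,.017)]
uv=[(210,73.7),(476.7,86.7),(336.3,117.8),(458.1,126.7)]
x,e=fit([(f,1,uv,P)],[.53,0,.153]);print(x,e)
a=pz(f,336.3,117.8,.017,1);b=pz(f,329.6,269.3,.017,1);d=a-b;print('edge ang',np.arctan2(d[1],d[0])-np.pi/2)
a2=pz(f,458.1,126.7,.017,1);b2=pz(f,438.9,267.4,.017,1);d=a2-b2;print('edge ang',np.arctan2(d[1],d[0])-np.pi/2)
q=a2-a;print('top',np.linalg.norm(q),np.arctan2(q[1],q[0]))
q=pz(f,476.7,86.7,.008,1)-pz(f,210,73.7,.008,1);print('plate',np.linalg.norm(q),np.arctan2(q[1],q[0]))
# ruler right edge
R=[pz(f,335.6,70.4,.0386,1),pz(f,225.9,70.4,.0386,1)];q=R[0]-R[1];print('ruler',R,np.linalg.norm(q),np.arctan2(q[1],q[0]))
for X in (x,[.5303,.001,.153]):
  c,s=np.cos(X[2]),np.sin(X[2]);
  for p in R: d=p[:2]-X[:2];print(c*d[0]+s*d[1],-s*d[0]+c*d[1])
```

```text
[0.53230574 0.00150543 0.15978548] [-0.6 -0.3  0.4  0.1 -0.4  0.6  1.  -0.3]
edge ang 0.1552525728271874
edge ang 0.15446438052126044
top 0.07315684234497814 0.15191751149496668
plate 0.15933303587055428 0.16118858012263435
ruler [array([0.47552266, 0.0965334 , 0.0386    ]), array([0.42637562, 0.08888747, 0.0386    ])] 0.04973823620106772 0.15433532171690745
-0.040940187118101386 0.10285200501331848
-0.09067768460249698 0.10312308504383524
-0.03957779874283962 0.1027656802159681
-0.08931599060018518 0.10269926368874585
```

>>> send_rows(moves=[-2, -0.5, 12, 0, -2, -0.5, 21, 0, -2, -0.5, 24, 0, -2, -0.5, 25, 0, -2, -0.5, 25.5, 0, -2, -0.5, 25.5, 0])

```text
clock: 6.9
tcp_pos: [0.4666, -0.0076, 0.0203]
orientation: [2.045, 2.384, 0.0]
contact_force: [-0.0, 0.1, -1.4]
grip_width: 0.0106
```

```bash
python3 plan.py .4651 -.0091 .0195 8.82
```

```text
t 6.90 tcp [ 0.4666 -0.0076  0.0203] head 8.76 tilt [ 0.  0. -1.] F [-0.    0.08 -1.36] M [ 0.01 -0.   -0.02] w 0.0106 j [ 0.42  0.56 -0.65  2.16  0.6   0.61 -0.52]
MOVE [-1.2 -1.8  0.8] turn -0.1 dist 2 rows 0.0 0.0
```

>>> send_rows(moves=[0, 0, 0.6, 0, 0, 0, 1.0, 0, 0, 0, 1.4, 0, 0, 0, 1.4, 0])

```text
clock: 7.4
tcp_pos: [0.4666, -0.0077, 0.019]
orientation: [2.045, 2.384, -0.0]
contact_force: [-1.9, 0.9, 3.3]
grip_width: 0.0108
```

```bash
python3 plan.py .4651 -.0091 .0195 8.82
```

```text
t 7.40 tcp [ 0.4666 -0.0077  0.019 ] head 8.76 tilt [ 0. -0. -1.] F [-1.88  0.91  3.3 ] M [-0.1   0.33  0.01] w 0.0108 j [ 0.42  0.56 -0.65  2.16  0.61  0.6  -0.52]
MOVE [-1.1 -1.7 -0.5] turn -0.1 dist 2 rows 0.0 0.0
```

>>> send_rows(moves=[0, 0.7, -0.2, 0, 0, 1.4, -0.3, 0, 0, 2, -0.3, 0, 0, 2, -0.3, 0])

```text
clock: 7.9
tcp_pos: [0.4666, -0.0077, 0.019]
orientation: [-2.044, -2.384, 0.005]
contact_force: [-7.5, -0.8, 10.2]
grip_width: 0.011
```

>>> send_rows(moves=[0, 0.7, 0, 0, 0, 1.2, 0, 0, 0, 1.2, 0, 0])

```text
clock: 8.28
tcp_pos: [0.4666, -0.0077, 0.019]
orientation: [-2.043, -2.383, 0.008]
contact_force: [-12.1, -1.3, 16.0]
grip_width: 0.0111
```

The contact is friction against the plate: the ruler sticks while it is pressed down. I'll back off, raise slightly, then slide.

>>> send_rows(moves=[0, -3, 0, 0, 0, -3, -0.7, 0, 0, -3, -1.2, 0, 0, -3, -1.2, 0])

```text
clock: 8.78
tcp_pos: [0.467, -0.0076, 0.0202]
orientation: [2.045, 2.384, 0.001]
contact_force: [-0.2, 0.3, -1.3]
grip_width: 0.011
```

```bash
python3 plan.py .4651 -.0091 .0195 8.82
python3 - <<'E'
from bench import r
from h import *
for n in ['wrist']:
    f=r.grab_frame(n);pickle.dump(f,open(f'pics/{n}4.pkl','wb'));im=f['img'];cv2.imwrite('pics/w4c.png',cv2.resize(im[50:290,200:490,::-1],None,fx=2.5,fy=2.5,interpolation=3))
E
```

```text
t 8.78 tcp [ 0.467  -0.0076  0.0202] head 8.76 tilt [ 0.  0. -1.] F [-0.18  0.3  -1.35] M [-0.02 -0.03 -0.01] w 0.0110 j [ 0.42  0.56 -0.65  2.16  0.6   0.61 -0.52]
MOVE [-1.2 -2.1  0.7] turn -0.1 dist 3 rows 0.0 0.0
```

View pics/w4c.png

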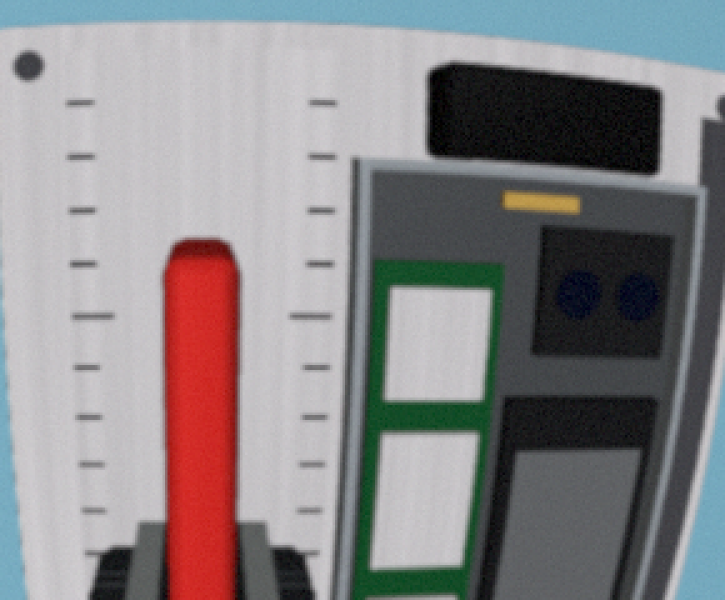

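Free again. About 3 mm gap remains between the ruler edge (crop column 336) and the flank (352). I'll slide it while it is unloaded.

>>> send_rows(moves=[0, 0.8, 0.2, 0, 0, 1.6, 0.2, 0, 0, 2.3, 0.2, 0, 0, 2.8, 0.2, 0, 0, 2.8, 0.2, 0])

```text
clock: 9.45
tcp_pos: [0.4695, -0.0072, 0.02]
orientation: [-2.045, -2.385, -0.0]
contact_force: [-0.7, -1.2, -0.7]
grip_width: 0.0107
```

```bash
python3 plan.py .4651 -.0091 .0195 8.82
```

```text
t 9.45 tcp [ 0.4695 -0.0072  0.02  ] head 8.76 tilt [-0.  0. -1.] F [-0.72 -1.18 -0.67] M [-0.02 -0.    0.01] w 0.0107 j [ 0.42  0.56 -0.65  2.15  0.6   0.61 -0.52]
MOVE [-1.2 -4.6  0.5] turn -0.1 dist 5 rows 0.1 0.0
```

>>> send_rows(moves=[0, 0.5, 0, 0, 0, 1, 0, 0, 0, 1, 0, 0])

```text
clock: 9.82
tcp_pos: [0.4704, -0.0071, 0.02]
orientation: [-2.045, -2.385, 0.0]
contact_force: [0.5, -0.1, -1.3]
grip_width: 0.0112
```

```bash
python3 plan.py .4651 -.0091 .0195 8.82
```

```text
t 9.82 tcp [ 0.4704 -0.0071  0.02  ] head 8.76 tilt [-0. -0. -1.] F [ 0.48 -0.12 -1.34] M [-0.    0.01  0.01] w 0.0112 j [ 0.42  0.57 -0.65  2.15  0.6   0.61 -0.52]
MOVE [-1.2 -5.6  0.5] turn -0.1 dist 6 rows 0.1 0.0
```

Not in contact yet; continue in small steps.

>>> send_rows(moves=[0, 0.4, 0, 0, 0, 0.8, 0, 0, 0, 0.8, 0, 0])

```text
clock: 10.2
tcp_pos: [0.4705, -0.0071, 0.0199]
orientation: [-2.045, -2.384, 0.002]
contact_force: [-3.1, -0.3, 1.2]
grip_width: 0.0107
```

```bash
python3 plan.py .4651 -.0091 .0195 8.82
python3 - <<'E'
from bench import r
from h import *
for n in ['wrist']:
    f=r.grab_frame(n);pickle.dump(f,open(f'pics/{n}5.pkl','wb'));im=f['img'];cv2.imwrite('pics/w5c.png',cv2.resize(im[50:290,200:490,::-1],None,fx=2.5,fy=2.5,interpolation=3))
E
```

```text
t 10.20 tcp [ 0.4705 -0.0071  0.0199] head 8.77 tilt [-0.001 -0.    -1.   ] F [-3.13 -0.31  1.17] M [-0.02  0.77  0.  ] w 0.0107 j [ 0.42  0.57 -0.65  2.15  0.6   0.61 -0.52]
MOVE [-1.1 -5.6  0.4] turn -0.1 dist 6 rows 0.1 0.0
```

View pics/w5c.png

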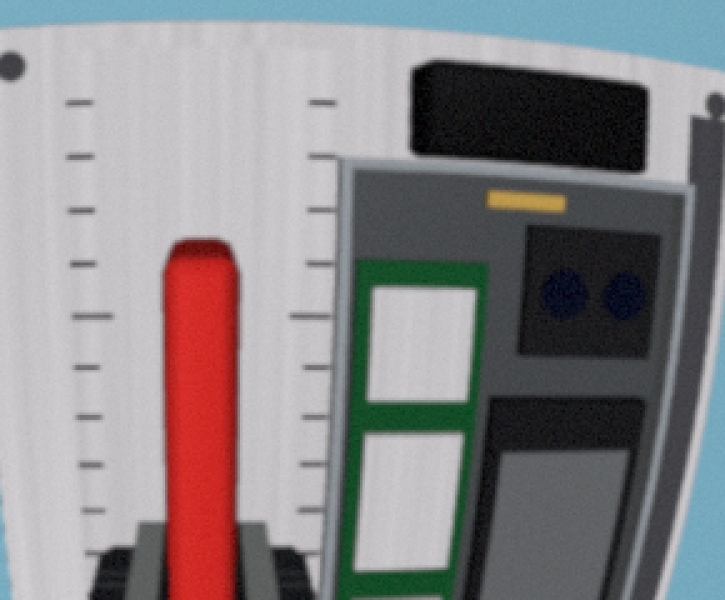

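It is flush: 3 N against the flank and no gap in the picture. Lower it onto the plate and open.

>>> send_rows(moves=[0, -0.5, 0.3, 0, 0, -0.5, 0.8, 0, 0, -0.5, 1, 0, 0, -0.5, 1, 0])

```text
clock: 10.75
tcp_pos: [0.4705, -0.0071, 0.019]
orientation: [-2.045, -2.385, 0.001]
contact_force: [-5.6, -1.1, 1.5]
grip_width: 0.0109
```

```bash
python3 plan.py .4651 -.0091 .0195 8.82
```

```text
t 10.75 tcp [ 0.4705 -0.0071  0.019 ] head 8.76 tilt [-0.001 -0.    -1.   ] F [-5.64 -1.14  1.51] M [-0.13  1.01  0.08] w 0.0109 j [ 0.41  0.57 -0.65  2.15  0.6   0.61 -0.52]
MOVE [-1.1 -5.6 -0.5] turn -0.1 dist 6 rows 0.1 0.0
```

>>> send_rows(moves=[0, -0.3, 0, 0, 0, -0.3, 0, 0, 0, -0.3, 0, 0, 0, -0.3, 0, 0], hand=0.5)

```text
clock: 11.25
tcp_pos: [0.4708, -0.007, 0.0192]
orientation: [2.045, 2.384, 0.001]
contact_force: [0.7, -0.5, 0.5]
grip_width: 0.0425
```

>>> send_rows(moves=[0, 0, -15, 0, 0, 0, -45, 0, 0, 0, -90, 0, 0, 0, -120, 0, 0, 0, -120, 0, 0, 0, -120, 0], hand=0)

```text
clock: 12.0
tcp_pos: [0.47, -0.0073, 0.1389]
orientation: [2.045, 2.384, -0.001]
contact_force: [-0.8, 0.1, -1.5]
grip_width: 0.085
```

```bash
python3 plan.py .52 -.24 .15 23.1
python3 - <<'E'
from bench import r
from h import *
for n in ['wrist']:
    f=r.grab_frame(n);pickle.dump(f,open(f'pics/{n}6.pkl','wb'));im=f['img'];cv2.imwrite('pics/w6.png',im[:,:,::-1]);cv2.imwrite('pics/w6c.png',cv2.resize(im[90:330,200:450,::-1],None,fx=2.5,fy=2.5,interpolation=3))
E
```

```text
t 12.00 tcp [ 0.47   -0.0073  0.1389] head 8.75 tilt [-0. -0. -1.] F [-0.83  0.11 -1.47] M [-0.01  0.03 -0.07] w 0.0850 j [ 0.58  0.38 -0.82  2.08  0.37  0.84 -0.31]
MOVE [-237.6   14.   -11. ] turn -14.3 dist 238 rows 3.8 1.3
```

View pics/w6.png

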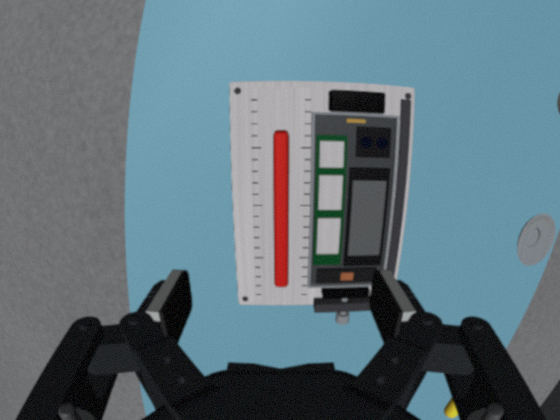

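View pics/w6c.png

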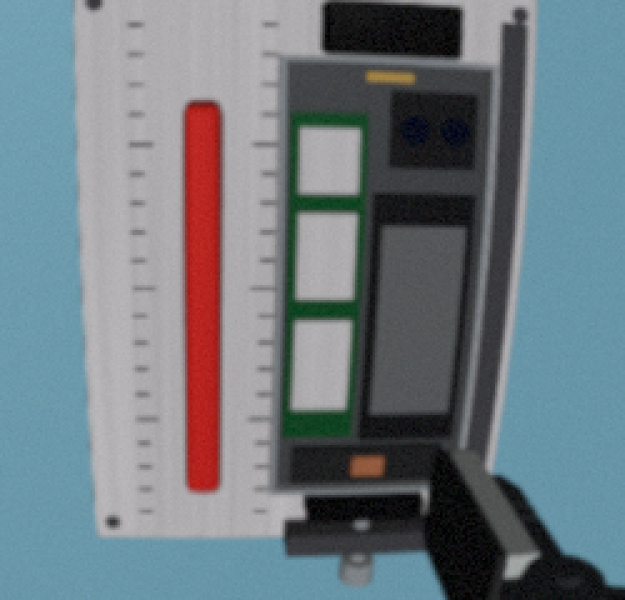

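Run:
```python
from fit import *
f=pickle.load(open('pics/wrist6.pkl','rb'))
crop(f,'pics/w6t.png',220,70,200,60,4)
P=[(-.105,.106,.008),(.055,.106,.008),(-.105,-.106,.008),(-.037,.08,.017),(.037,.08,.017),(-.037,-.08,.017)]
uv=[(230,82),(413,88.5),(239.2,304),(311.2,112.8),(397.2,116.4),(308.8,286.8)]
x,e=fit([(f,1,uv,P)],[.53,0,.153]);print(x,e)
c,s=np.cos(x[2]),np.sin(x[2])
R=[pz(f,281.2,130.4,.042,1),pz(f,281.2,286.4,.042,1)];d=R[0]-R[1];print('ridge',np.linalg.norm(d),np.arctan2(d[1],d[0])-np.pi/2)
m=(R[0]+R[1])[:2]/2-x[:2];print('ridge in holder',c*m[0]+s*m[1],-s*m[0]+c*m[1],'want -.062')
```

```text
[0.53145598 0.00117715 0.15817552] [-1.6  0.5  1.8 -0.7 -0.4  1.4  0.4 -0.6  1.5 -0.6 -1.1  1.5]
ridge 0.12914685477837562 0.15397117438533758
ridge in holder -0.06177962253873597 0.0019594898777234113 want -.062
```

View pics/w6t.png

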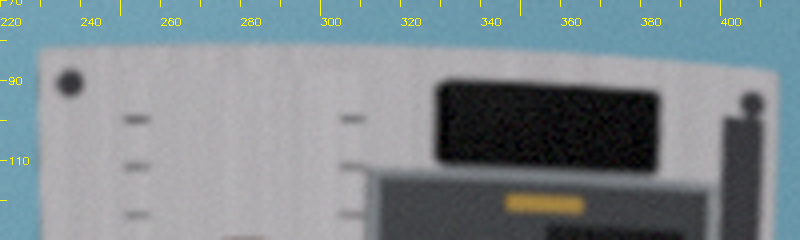

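The ruler is in place: ridge at -61.8 mm (ideal -62), parallel within measurement error. Next, the screen.

```bash
python3 plan.py .5497 -.297 .17 23.1
```

```text
t 12.05 tcp [ 0.4697 -0.0073  0.1385] head 8.76 tilt [-0.001 -0.    -1.   ] F [-0.25 -0.28  0.39] M [-0.03 -0.06 -0.01] w 0.0853 j [ 0.58  0.38 -0.82  2.08  0.37  0.84 -0.31]
MOVE [-298.5   34.9  -31.6] turn -14.3 dist 302 rows 4.8 1.3
```

>>> send_rows(moves=[-50, 6, -12, -5, -105, 12, -24, -10, -160, 19, -32, -14.3, -215, 25, -32, -14.3, -265, 31, -32, -14.3, -298, 35, -32, -14.3, -298, 35, -32, -14.3, -298, 35, -32, -14.3])

```text
clock: 13.05
tcp_pos: [0.55, -0.2948, 0.1699]
orientation: [-1.73, -2.62, -0.001]
contact_force: [0.7, -0.2, 0.4]
grip_width: 0.0854
```

>>> send_rows(moves=[0, 0, 0, 0, 0, 0, 0, 0])

```text
clock: 13.3
tcp_pos: [0.5505, -0.2952, 0.1711]
orientation: [-1.73, -2.622, 0.0]
contact_force: [0.7, 0.8, 0.3]
grip_width: 0.0856
```

```bash
python3 plan.py .5497 -.297 .17 23.1
python3 - <<'E'
from bench import r
from h import *
for n in ['wrist']:
    f=r.grab_frame(n);pickle.dump(f,open(f'pics/{n}7.pkl','wb'));im=f['img'];cv2.imwrite('pics/w7.png',im[:,:,::-1])
    crop(f,'pics/w7c.png',200,100,170,210,3)
E
```

```text
t 13.30 tcp [ 0.5505 -0.2952  0.1711] head 23.16 tilt [-0. -0. -1.] F [0.75 0.81 0.27] M [ 0.04 -0.01  0.  ] w 0.0856 j [ 0.94  0.57 -0.76  1.7   0.44  1.05  0.44]
MOVE [-1.4 -1.4  1.1] turn 0.1 dist 2 rows 0.0 0.0
```

View pics/w7.png

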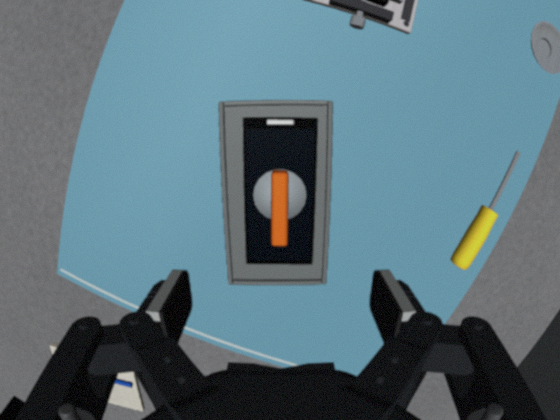

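View pics/w7c.png

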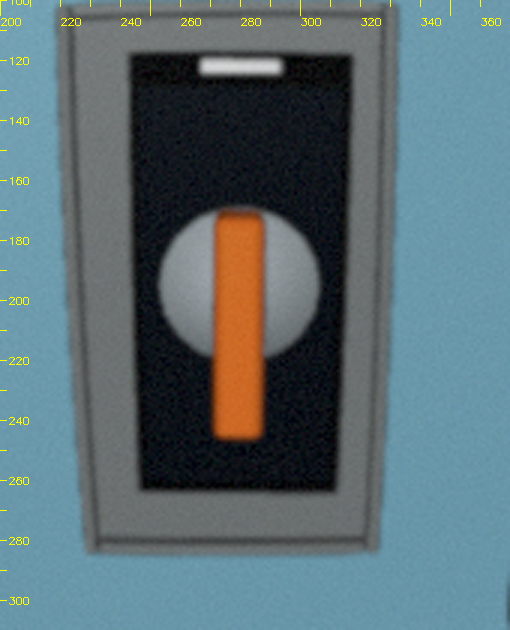

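```bash
python3 - <<'E'
from fit import *
f=pickle.load(open('pics/wrist7.pkl','rb'))
P=[(-.035,.075,.009),(.035,.075,.009),(.035,-.075,.009),(-.035,-.075,.009)]
uv=[(243.2,118.2),(317.2,118.2),(312.5,263.5),(246.5,263.2)]
x,e=fit([(f,1,uv,P)],[.55,-.297,.4]);print(x,np.degrees(x[2]),e)
R=[pz(f,279.5,171.1,.061,1),pz(f,279.2,246.5,.061,1)];d=R[0]-R[1];print('bar',np.linalg.norm(d),np.degrees(np.arctan2(d[1],d[0]))-90,(R[0]+R[1])/2)
E
python3 plan.py .5503 -.2975 .042 23.2
```

```text
[ 0.55018307 -0.29639307  0.40002824] 22.919930074222176 [-0.7 -0.9  0.7 -0.5  0.3  1.1 -0.3  1. ]
bar 0.06463151404607592 22.91359554628825 [ 0.54950373 -0.2954511   0.061     ]
t 13.35 tcp [ 0.5505 -0.2954  0.1712] head 23.14 tilt [-0. -0. -1.] F [ 0.22 -0.4  -0.24] M [-0.02  0.02 -0.03] w 0.0850 j [ 0.94  0.57 -0.76  1.7   0.44  1.05  0.44]
MOVE [ -1.8  -1.  129.2] turn -0.1 dist 129 rows 2.1 0.0
```

>>> send_rows(moves=[-1, -0.5, 40, 0.2, -1, -0.5, 80, 0.2, -1, -0.5, 110, 0.2, -1, -0.5, 124, 0.2, -1, -0.5, 127, 0.2, -1, -0.5, 127, 0.2])

```text
clock: 14.1
tcp_pos: [0.5512, -0.2975, 0.0451]
orientation: [1.736, 2.616, 0.001]
contact_force: [-0.0, 0.4, 1.1]
grip_width: 0.0854
```

```bash
python3 plan.py .5498 -.2960 .044 22.92
```

```text
t 14.10 tcp [ 0.5512 -0.2975  0.0451] head 22.87 tilt [ 0.001 -0.001 -1.   ] F [-0.02  0.42  1.09] M [ 0.05  0.01 -0.01] w 0.0854 j [ 0.87  0.72 -0.67  1.78  0.57  0.85  0.33]
MOVE [ 1.9 -0.7  1.1] turn -0.1 dist 2 rows 0.0 0.0
```

>>> send_rows(moves=[1.9, -0.7, 1.1, 0, 1.9, -0.7, 1.1, 0, 1.9, -0.7, 1.1, 0, 1.9, -0.7, 1.1, 0, 1.9, -0.7, 1.1, 0, 1.9, -0.7, 1.1, 0, 1.9, -0.7, 1.1, 0, 1.9, -0.7, 1.1, 0], hand=1, newtons=60)

```text
clock: 15.1
tcp_pos: [0.5491, -0.296, 0.0433]
orientation: [1.737, 2.617, -0.0]
contact_force: [-1.3, 0.1, 5.5]
grip_width: 0.0124
```

```bash
python3 plan.py .5498 -.2960 .044 22.92
python3 - <<'E'
from bench import r
from h import *
f=r.grab_frame('side');crop(f,'pics/s8.png',340,120,90,90,6)
f=r.grab_frame('wrist');cv2.imwrite('pics/w8.png',f['img'][:,:,::-1])
E
```

```text
t 15.10 tcp [ 0.5491 -0.296   0.0433] head 22.86 tilt [ 0. -0. -1.] F [-1.35  0.1   5.54] M [0.07 0.25 0.  ] w 0.0124 j [ 0.87  0.72 -0.67  1.78  0.57  0.85  0.33]
MOVE [-0.3  0.6 -0.7] turn -0.1 dist 1 rows 0.0 0.0
```

View pics/s8.png

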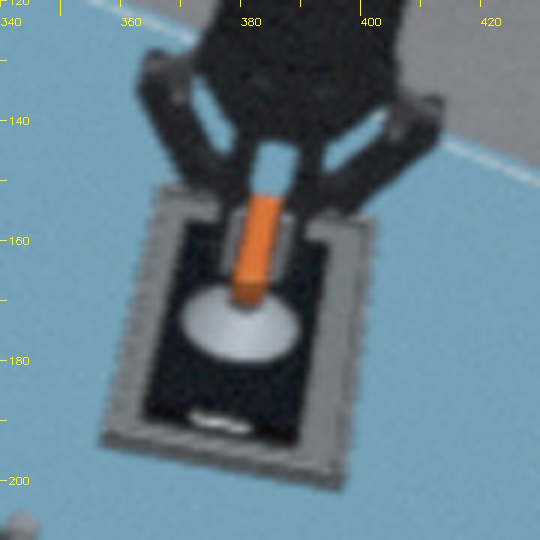

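View pics/w8.png

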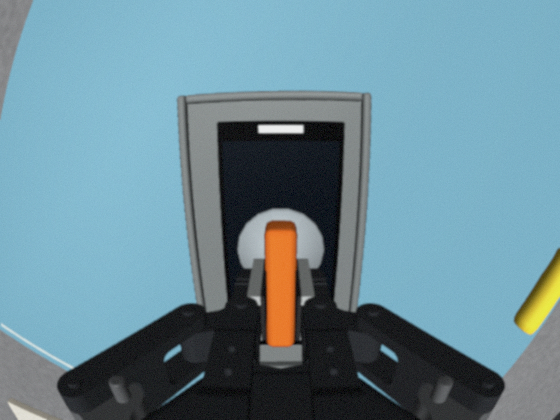

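The bar is held squarely between the pads. Lift straight up, gently.

>>> send_rows(moves=[0, 0, -2, 0, 0, 0, -7, 0, 0, 0, -17, 0, 0, 0, -32, 0, 0, 0, -50, 0, 0, 0, -68, 0, 0, 0, -80, 0, 0, 0, -86, 0])

```text
clock: 16.2
tcp_pos: [0.5493, -0.2961, 0.1301]
orientation: [1.737, 2.617, -0.0]
contact_force: [0.5, -0.6, -1.0]
grip_width: 0.0127
```

>>> send_rows(moves=[0, 0, 0, 0, 0, 0, 0, 0, 0, 0, 0, 0])

```text
clock: 16.58
tcp_pos: [0.5486, -0.2957, 0.1283]
orientation: [-1.736, -2.617, 0.0]
contact_force: [0.5, 0.4, -0.8]
grip_width: 0.0129
```

```bash
python3 plan.py .5315 .0011 .13 8.85
python3 - <<'E'
from bench import r
from h import *
f=r.grab_frame('side');crop(f,'pics/s9.png',320,70,120,120,5)
f=r.grab_frame('wrist');cv2.imwrite('pics/w9.png',f['img'][:,:,::-1])
E
```

```text
t 16.57 tcp [ 0.5486 -0.2957  0.1283] head 22.87 tilt [-0.001  0.001 -1.   ] F [ 0.46  0.41 -0.83] M [-0.01  0.07 -0.01] w 0.0129 j [ 0.92  0.61 -0.74  1.74  0.48  0.98  0.4 ]
MOVE [280.2  99.6  -1.5] turn 14.0 dist 297 rows 4.8 1.3
```

View pics/s9.png

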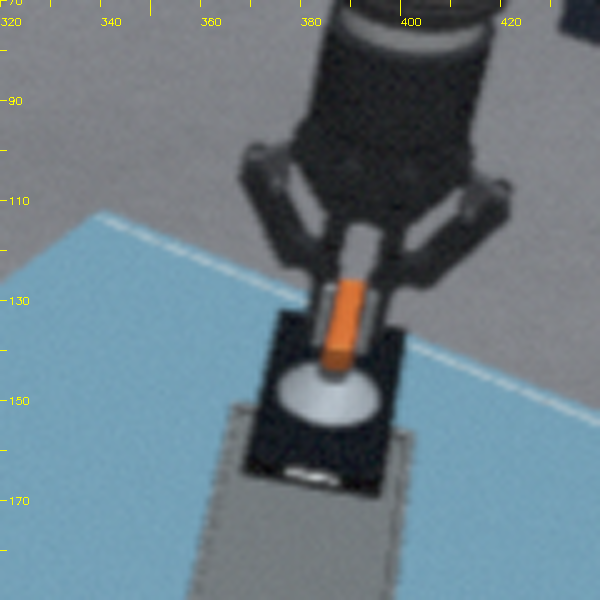

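View pics/w9.png

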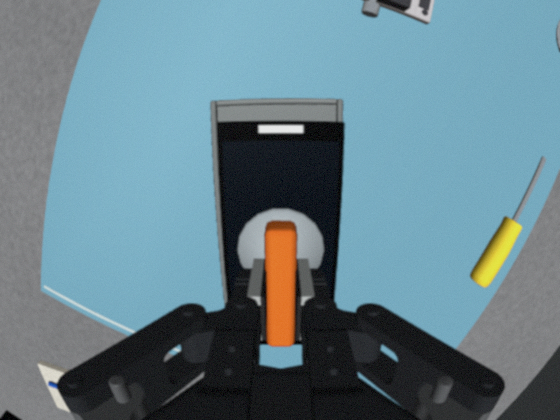

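The screen is held level, and its pose in the hand matches the one before the lift. Carry it smoothly over the phone.

>>> send_rows(moves=[4, 1.4, 0, 0, 14, 5, 0, 1, 32, 11.4, 0, 2, 56, 20, 0, 3.5, 84, 30, 0, 5, 114, 40.5, 0, 6.5, 144, 51, 0, 8, 172, 61, 0, 9.5])

```text
clock: 17.68
tcp_pos: [0.538, -0.1116, 0.1291]
orientation: [1.948, 2.464, 0.001]
contact_force: [0.9, -0.3, -0.6]
grip_width: 0.013
```

```bash
python3 plan.py .5315 .0011 .13 8.85
```

```text
t 17.68 tcp [ 0.538  -0.1116  0.1291] head 13.34 tilt [ 0.  0. -1.] F [ 0.89 -0.3  -0.58] M [ 0.01  0.01 -0.02] w 0.0130 j [ 0.68  0.5  -0.75  1.91  0.43  0.9  -0.06]
MOVE [111.1  19.6  -0.8] turn 4.5 dist 113 rows 1.8 0.4
```

>>> send_rows(moves=[28, 5, 0, 1.5, 56, 10, 0, 3, 80, 14, 0, 4, 97, 17, 0, 4.5, 107, 19, 0, 4.5, 111, 19.6, 0, 4.5, 111, 19.6, 0, 4.5, 111, 19.6, 0, 4.5])

```text
clock: 18.68
tcp_pos: [0.5318, -0.002, 0.1288]
orientation: [2.044, 2.385, -0.001]
contact_force: [0.1, -0.7, -1.1]
grip_width: 0.0128
```

```bash
python3 plan.py .5315 .0011 .085 8.85
python3 - <<'E'
from bench import r
from h import *
for n in ['side','wrist','scene']:
    f=r.grab_frame(n);pickle.dump(f,open(f'pics/{n}10.pkl','wb'))
    if n=='side':crop(f,'pics/s10.png',260,150,140,150,4)
    elif n=='scene':crop(f,'pics/c10.png',160,130,140,130,4)
    else: cv2.imwrite('pics/w10.png',f['img'][:,:,::-1])
E
```

```text
t 18.68 tcp [ 0.5318 -0.002   0.1288] head 8.80 tilt [-0. -0. -1.] F [ 0.08 -0.69 -1.15] M [-0.01  0.02  0.  ] w 0.0128 j [ 0.49  0.48 -0.76  1.95  0.42  0.88 -0.34]
MOVE [ 3.1  0.2 43.8] turn -0.1 dist 44 rows 0.7 0.0
```

View pics/w10.png

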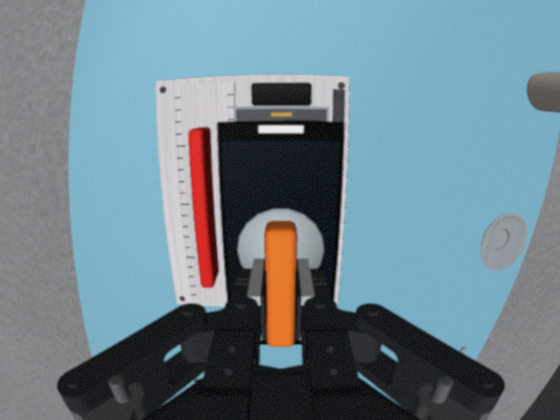

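View pics/s10.png

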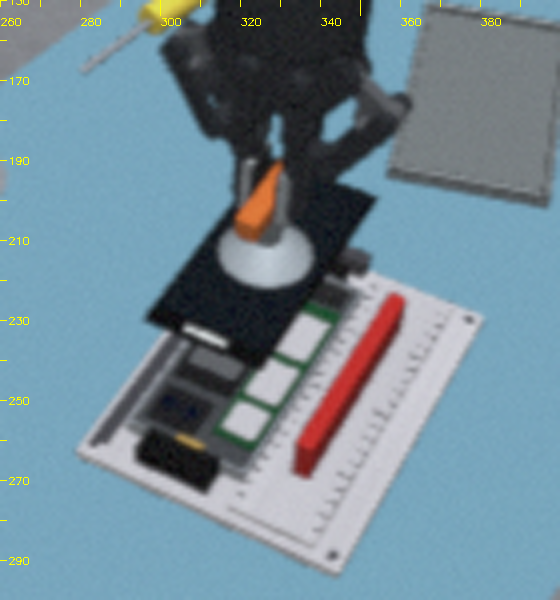

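The screen sits over the phone with both earpiece ends the same way round. Lower it to about 3 cm above the rim.

>>> send_rows(moves=[1, 0, 3, 0, 2, 0, 10, 0, 3, 0, 20, 0, 3, 0, 30, 0, 3, 0, 38, 0, 3, 0, 42, 0, 3, 0, 43.5, 0, 3, 0, 43.5, 0])

```text
clock: 19.82
tcp_pos: [0.5315, 0.0018, 0.0855]
orientation: [2.043, 2.386, 0.0]
contact_force: [-0.1, -0.7, -0.1]
grip_width: 0.0126
```

>>> send_rows(moves=[0, 0, 0, 0, 0, 0, 0, 0, 0, 0, 0, 0, 0, 0, 0, 0])

```text
clock: 20.32
tcp_pos: [0.5314, 0.0018, 0.0855]
orientation: [2.043, 2.386, 0.0]
contact_force: [0.4, 0.7, -0.4]
grip_width: 0.0126
```

```bash
python3 plan.py .5315 .0011 .085 8.85
python3 - <<'E'
from bench import r
from h import *
for n in ['side','wrist','scene']:
    f=r.grab_frame(n);pickle.dump(f,open(f'pics/{n}11.pkl','wb'))
    if n=='side':crop(f,'pics/s11.png',260,165,140,140,4)
    elif n=='scene':crop(f,'pics/c11.png',160,130,140,130,4)
    else: crop(f,'pics/w11.png',140,60,250,260,2)
E
```

```text
t 20.32 tcp [0.5314 0.0018 0.0855] head 8.86 tilt [ 0. -0. -1.] F [ 0.38  0.7  -0.43] M [-0.   -0.02 -0.01] w 0.0126 j [ 0.44  0.54 -0.72  1.98  0.49  0.8  -0.4 ]
MOVE [-0.7  0.   0.5] turn 0.0 dist 1 rows 0.0 0.0
```

View pics/w11.png

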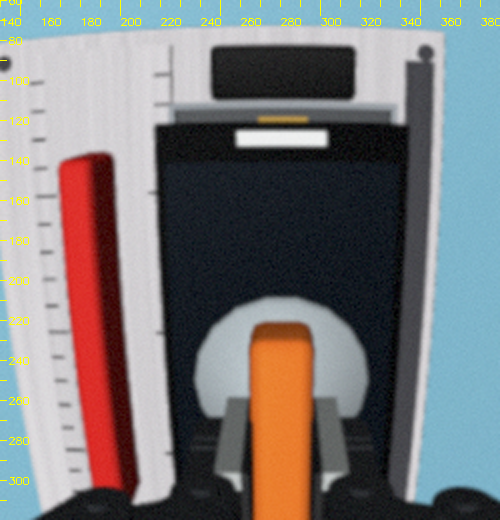

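View pics/s11.png

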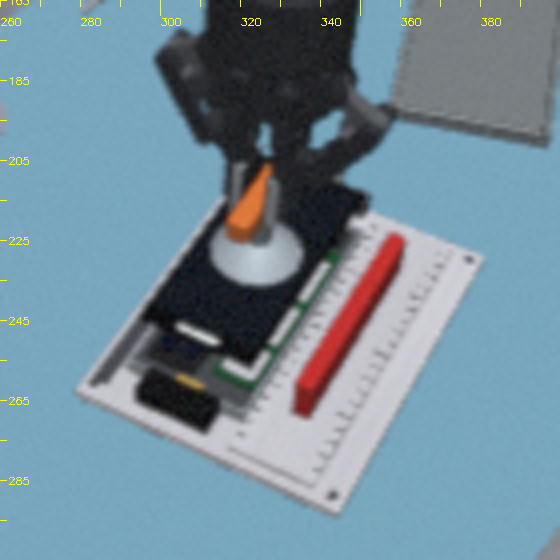

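View pics/c11.png

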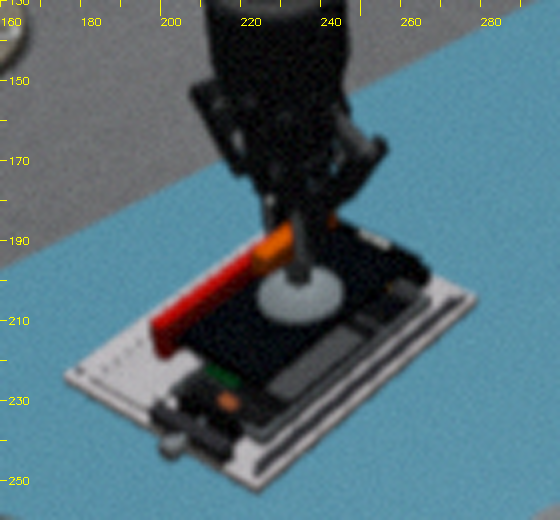

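Run:
```python
from fit import *
W=pickle.load(open('pics/wrist11.pkl','rb'));S=pickle.load(open('pics/side11.pkl','rb'))
X=np.array([.5315,.0012,.1545]);c,s=np.cos(X[2]),np.sin(X[2])
def H(p): d=p[:2]-X[:2];return np.round([c*d[0]+s*d[1],-s*d[0]+c*d[1]],4)
print('want -.035/.035,.075')
for f,fi,u in ((W,1,[(217.3,122.3),(343.8,122.3)]),(S,0,[(322.8,255.3),(295,244.3)])):
    print([H(pz(f,*a,.0512,fi)) for a in u])
# phone rim corners & plate in wrist, want (-.037,.08),(.037,.08)
print([H(pz(W,a,b,.017,1)) for a,b in [(226,111.5),(338,112.5)]])
# ruler right edge & ridge
print('ridge side ends',[H(pz(S,*a,.042)) for a in [(260+397/4,165+236/4),(260+302/4,165+379/4)]])
```

```text
want -.035/.035,.075
[array([-0.0348,  0.0747]), array([0.034 , 0.0747])]
[array([-0.035 ,  0.0712]), array([0.0307, 0.0746])]
[array([-0.0356,  0.0805]), array([0.0367, 0.0799])]
ridge side ends [array([-0.0636, -0.0618]), array([-0.061 ,  0.0613])]
```

The screen corners, the phone rim and the ruler all agree to within a few mm. Handing in.

```bash
python3 -c "
from bench import r
o=r.get_obs();print(o['tcp_pos'],o['clock'],abs(o['qvel']).max())
print(r.hand_in())"
```

```text
[0.53133526 0.0017626  0.08544624] 20.475 0.002044753828070118
the job is handed in; nothing more can be done
None
```

The ruler is laid and released beside the phone, and the screen was handed in held still over the phone at 20.5 s. `r.hand_in()` reports no verdict, so what follows is my own measurement.

- **Ruler:** I pressed it lightly against the phone's free flank (about 3 N), set it flat on the plate and let go. The wrist camera then put the ridge at -61.8 mm (ideal -62), about 2 mm off middle, and parallel within about 0.005 rad.
- **Screen:** I gripped it by the T-handle and held it earpiece end to earpiece end, about 30 mm above the rim going by the arm's height. By the wrist camera its earpiece end is within about 1 mm of where it should be. The tool stands vertical with near-zero joint speeds.
- **One snag:** on the first slide the ruler stuck to the plate under downward pressure (16 N at most). I backed off, raised it slightly and slid it again without trouble.
- **Checks that disagreed:** the side camera read about 4 mm differently at the screen's corners, and the ruler about 0.02 rad off parallel, which is the limit for the ruler. I put this down to blurry edges there and trusted the wrist camera and the contact.
- **Bystanders:** the arm stayed clear of the bottle, screwdriver and dish. I did not measure their final positions.

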